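Unstack the espresso cups onto their saucers

TASK

The five glazed espresso cups on the shop counter have come out of their carton in two stacks: take the stacks apart and stand each cup upright in the middle of the saucer of its own colour. Leave the saucers where they are laid out, and do not drop a cup or knock one over.

Things in the scene. Friction and masses are not known exactly. Their poses are not given: they have to be found in the camera images.
- cup_blue: Blue stacking espresso cup. Outside a plain cylinder, 62 mm diameter, from 12 mm up to the rim at 60 mm (mouth 55 mm inside). Foot: 50 mm diameter, 12 mm high; stacked, it drops into the cup below till its shoulder sits on that rim (48 mm per cup). Origin: centre of the foot's underside, z up; loop handle (8 mm thick, 20 to 54 mm up) along +x, to 56 mm from the axis. About 130 g.
- cup_white: White stacking espresso cup. Outside a plain cylinder, 62 mm diameter, from 12 mm up to the rim at 60 mm (mouth 55 mm inside). Foot: 50 mm diameter, 12 mm high; stacked, it drops into the cup below till its shoulder sits on that rim (48 mm per cup). Origin: centre of the foot's underside, z up; loop handle (8 mm thick, 20 to 54 mm up) along +x, to 56 mm from the axis. About 130 g.
- cup_yellow: Yellow stacking espresso cup. Outside a plain cylinder, 62 mm diameter, from 12 mm up to the rim at 60 mm (mouth 55 mm inside). Foot: 50 mm diameter, 12 mm high; stacked, it drops into the cup below till its shoulder sits on that rim (48 mm per cup). Origin: centre of the foot's underside, z up; loop handle (8 mm thick, 20 to 54 mm up) along +x, to 56 mm from the axis. About 130 g.
- cup_green: Green stacking espresso cup. Outside a plain cylinder, 62 mm diameter, from 12 mm up to the rim at 60 mm (mouth 55 mm inside). Foot: 50 mm diameter, 12 mm high; stacked, it drops into the cup below till its shoulder sits on that rim (48 mm per cup). Origin: centre of the foot's underside, z up; loop handle (8 mm thick, 20 to 54 mm up) along +x, to 56 mm from the axis. About 130 g.
- cup_red: Red stacking espresso cup. Outside a plain cylinder, 62 mm diameter, from 12 mm up to the rim at 60 mm (mouth 55 mm inside). Foot: 50 mm diameter, 12 mm high; stacked, it drops into the cup below till its shoulder sits on that rim (48 mm per cup). Origin: centre of the foot's underside, z up; loop handle (8 mm thick, 20 to 54 mm up) along +x, to 56 mm from the axis. About 130 g.
- saucer_blue: The loose blue glazed saucer, 120 mm in diameter, lying on the counter; its rim is about 13 mm high; the flat middle, about 64 mm across, where a cup stands is 5 mm above the counter. Origin: centre of its underside; z up. About 170 g.
- saucer_white: The loose white glazed saucer, 120 mm in diameter, lying on the counter; its rim is about 13 mm high; the flat middle, about 64 mm across, where a cup stands is 5 mm above the counter. Origin: centre of its underside; z up. About 170 g.
- saucer_yellow: The loose yellow glazed saucer, 120 mm in diameter, lying on the counter; its rim is about 13 mm high; the flat middle, about 64 mm across, where a cup stands is 5 mm above the counter. Origin: centre of its underside; z up. About 170 g.
- saucer_green: The loose green glazed saucer, 120 mm in diameter, lying on the counter; its rim is about 13 mm high; the flat middle, about 64 mm across, where a cup stands is 5 mm above the counter. Origin: centre of its underside; z up. About 170 g.
- saucer_red: The loose red glazed saucer, 120 mm in diameter, lying on the counter; its rim is about 13 mm high; the flat middle, about 64 mm across, where a cup stands is 5 mm above the counter. Origin: centre of its underside; z up. About 170 g.
Not all that is in view belongs to the job. Of the things that look like the cup_blue, the middle-sized one is meant.

How it is judged:
By the outcome, as a careful person would: the job done as asked, in the order asked, and still so for the second after the job is handed in, with the robot touching nothing.
It also fails if it takes over 131 s, if anything falls off the work surface, if the arm or the gripper's body presses on something with over 40 N, if the wrist force passes 120 N, or if a joint passes its speed limit or range.

ROBOT

A 6-joint arm with a two-finger parallel gripper is mounted at the origin on the work surface. World frame = base frame: x ahead of the robot, y to its left, z up, the work surface at z = 0. Lengths are in m, angles in rad, forces in N, time in s.
With the tool pointing down it reaches from about 0.375 to 0.9 m from the base axis. Payload 3.1 kg.
Tool frame: the origin (TCP) lies between the finger pads; the fingertips stand 11 mm ahead of it and the grasp point (between the pads) lies 8 mm behind it; z points along the fingers, y is the line along which they close (so a half turn about z gives the same grasp; the last joint's range is limited). The gripper opens to 87 mm and grips with 3 to 60 N. Pads are 19 mm wide; open, the fingers measure 117 mm over their backs; the gripper's body (75 mm by 190 mm) begins 51 mm behind the grasp point.
Start: joints at [-1.294, 0.527, 1.433, -0, 1.181, -0.178], TCP at [0.275, -0.561, 0.234] pointing down, gripper open.
Joint ranges: [-3.08, 3.08], [-0.75, 2.2], [0.22, 2.44], [-1.43, 4.57], [0, 2.65], [-2.85, 2.85]. Speed limits (rad/s): [2.79, 2.79, 3.14, 3.14, 3.14, 3.14].

INTERFACE

Orientations are given as a unit quaternion [x, y, z, w].
In Python, from rig import get_obs, camera, hand_in gives the robot as it stands.
- The arm moves only by the shell command python3 -m pendant 'ROWS' [FORCE]. ROWS is JSON, a list that holds one entry, the list of rows, each a list of 7 numbers: the shift along the tool's x, y, z in m, then the turn, a rotation vector about the tool's x, y, z in degrees, then the opening, from 0 (shut) to 1 (fully open). In form: [[[x, y, z, ax, ay, az, fingers], ...]]. A call has exactly 5 rows; each row shifts and turns the commanded pose from where the row before left it, along the tool's axes as they then stand; what a row does not reach is not made up. A row lasts 1/8 s, in which the tool goes at most 62.5 mm and 10.7 degrees, less where a joint would pass 70% of its speed; a pose out of reach is approached as far as the arm can. A call with a gripper value outside its range is refused whole. The fingers move at their own pace and stop on an object; FORCE is the grip in N (left out, the last holds). Time passes only in rows, so rows that do not move let the fingers close, or fill a call up. It gives the time, the measured TCP pose, the force, the opening and the grip force at its end, in the units of the state.
- get_obs(): the state, without advancing time (a new reading comes with each control period).
- camera(name): name is "scene" or "top" or "wrist"; returns a dict with "img" (400x640x3 uint8, red, green, blue), "intrinsics" (3x3 intrinsics, pixels), "R" (3x3) and "t" (3): a world point X has camera coordinates R X + t; the wrist camera has in their place "T_tool_cam" (4x4, takes a point from camera to tool coordinates, whose origin is the TCP and whose axes are the flange's). Camera axes: x right, y down, z forward; pixel columns grow to the right and rows downward; lengths in m; the calibration is good to about 2 mm. A picture is of the moment at which its call begins: read the wrist's pose just before it. There is no depth.
- hand_in(): hands the job in; it is judged then, once.
The state is a dict: "time": time; "q": joint angles; "joint_velocities": joint speeds; "joint_torque": joint torques, N m; "position": TCP position; "tool_rot": TCP orientation; "ft_force": force on the tool from outside, world axes, zero at the start; "moment": the same for the moment, N m; "grip_width": finger opening in m; "grip_force": force on a finger pad.
Only numpy, scipy, OpenCV 4.12 (cv2) and the standard library are available. Lean on these libraries where they do the work, as an engineer would, in place of code of your own. Each camera call takes 0.05 s, during which the arm holds its last target. There are 200 camera calls.

## Working session

There is one attempt and no reset: what is moved stays moved. The work goes in short steps, Python scripts to look and compute and a shell command to move; the robot and the scene stay as the last step left them, time stands still between calls to the robot, and variables do not carry over. Pictures are saved under pics/ and viewed, at most 14 in all, crops included, and the job is handed in when it is done.

```bash
mkdir -p pics; ls; python3 - <<'E'
from rig import get_obs,camera
import cv2,numpy as np
o=get_obs();print({k:np.round(v,3).tolist() for k,v in o.items()})
for n in("scene","top"):
    c=camera(n);cv2.imwrite(f"pics/{n}0.png",c["img"][:,:,::-1]);print(n,np.round(c["intrinsics"],1).tolist(),np.round(c["R"],3).tolist(),np.round(c["t"],3).tolist())
c=camera("wrist");print(np.round(c["T_tool_cam"],3).tolist())
E
```

```text
pics
{'time': 0.0, 'q': [-1.293, 0.528, 1.434, -0.0, 1.181, -0.179], 'joint_velocities': [-0.001, 0.0, -0.0, -0.003, -0.001, -0.0], 'joint_torque': [0.0, -44.004, -17.66, 0.063, 0.058, -0.0], 'position': [0.275, -0.561, 0.233], 'tool_rot': [0.974, 0.226, -0.0, -0.001], 'ft_force': [-0.471, -0.472, -0.185], 'moment': [0.018, -0.006, -0.006], 'grip_force': 0.0, 'grip_width': 0.087}
scene [[399.2, 0.0, 315.5], [0.0, 399.2, 199.5], [0.0, 0.0, 1.0]] [[-0.557, 0.83, 0.007], [0.589, 0.401, -0.701], [-0.585, -0.387, -0.713]] [0.284, -0.255, 1.476]
top [[489.5, 0.0, 316.8], [0.0, 489.5, 199.4], [0.0, 0.0, 1.0]] [[-0.03, -0.999, -0.028], [-0.998, 0.032, -0.053], [0.054, 0.027, -0.998]] [0.037, 0.514, 1.39]
[[-0.002, -0.954, -0.299, 0.083], [1.0, -0.002, -0.0, -0.001], [-0.0, -0.299, 0.954, -0.151], [0.0, 0.0, 0.0, 1.0]]
```

View pics/scene0.png

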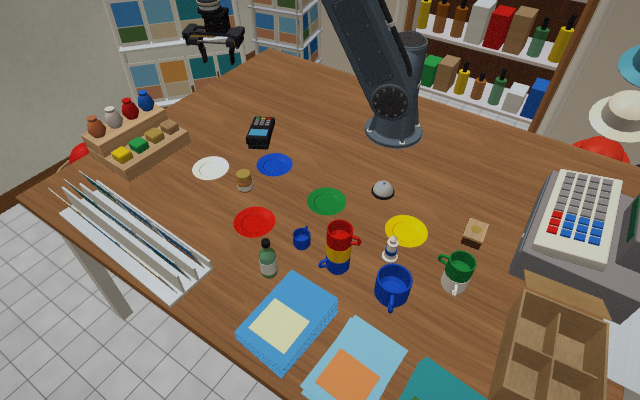

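View pics/top0.png

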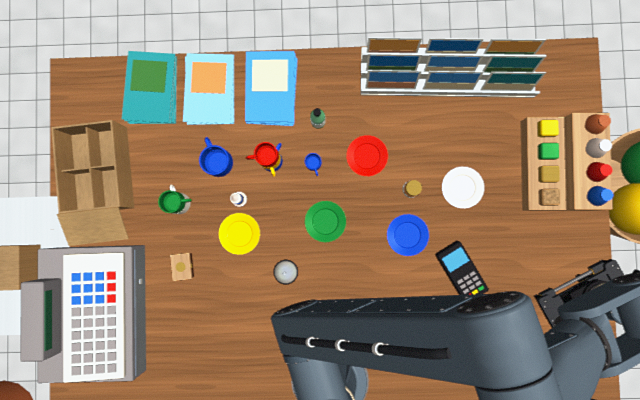

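```bash
cat > h.py <<'E'
from rig import get_obs,camera
import cv2,numpy as np
from scipy.spatial.transform import Rotation as Ro
H={'red':[(0,6),(174,180)],'yellow':[(24,33)],'green':[(55,80)],'blue':[(108,125)]}
def cam(n):
    o=get_obs();c=camera(n)
    if n=='wrist':
        T=np.eye(4);T[:3,:3]=Ro.from_quat(o['tool_rot']).as_matrix();T[:3,3]=o['position'];T=T@c['T_tool_cam']
        c['R']=T[:3,:3].T;c['t']=-c['R']@T[:3,3]
    c['C']=-c['R'].T@c['t'];return c
def ray(c,p):
    d=c['R'].T@np.linalg.inv(c['intrinsics'])@np.array([p[0],p[1],1.]);return d/np.linalg.norm(d)
def plane(c,p,z):
    d=ray(c,p);return c['C']+d*(z-c['C'][2])/d[2]
def tri(cs,ps):
    A=np.zeros((3,3));b=np.zeros(3);M=[]
    for c,p in zip(cs,ps):
        d=ray(c,p);P=np.eye(3)-np.outer(d,d);A+=P;b+=P@c['C'];M.append((P,c['C']))
    X=np.linalg.solve(A,b);return X,max(np.linalg.norm(P@(X-C)) for P,C in M)
def proj(c,X):
    v=c['R']@np.array(X)+c['t'];v=c['intrinsics']@v;return v[:2]/v[2]
def mask(img,k):
    h=cv2.cvtColor(img,cv2.COLOR_RGB2HSV)
    if k=='white': return cv2.inRange(h,(0,0,190),(180,40,255))
    return sum(cv2.inRange(h,(a,140,60),(b,255,255)) for a,b in H[k])
def blobs(img,k,amin=60):
    r=[]
    for q in cv2.findContours(mask(img,k),cv2.RETR_EXTERNAL,cv2.CHAIN_APPROX_NONE)[0]:
        a=cv2.contourArea(q)
        if a>amin:
            (x,y),s,_=cv2.fitEllipse(cv2.convexHull(q));r.append((round(x,1),round(y,1),round(s[0],1),round(s[1],1),int(a)))
    return r
E
python3 - <<'E'
from h import *
t=cam('top');s=cam('scene');print(t['C'],s['C'])
for k in('red','yellow','green','blue','white'):
    print(k,'top',[b for b in blobs(t['img'],k) if 130<b[0]<500 and 130<b[1]<260]);print('  scene',[b for b in blobs(s['img'],k) if 180<b[0]<480 and 140<b[1]<310])
A=cv2.resize(t['img'][140:220,150:300],(800,427),interpolation=cv2.INTER_CUBIC)
B=cv2.resize(s['img'][210:310,310:480],(800,470),interpolation=cv2.INTER_CUBIC)
cv2.imwrite('pics/a.png',A[:,:,::-1]);cv2.imwrite('pics/b.png',B[:,:,::-1])
E
```

```text
[ 0.4391217  -0.01644261  1.41543918] [1.17183641 0.43747948 0.87149455]
red top [(262.6, 154.6, 24.1, 32.5, 463), (366.8, 155.4, 41.2, 41.5, 1295)]
  scene [(342.0, 235.7, 31.2, 37.4, 736), (253.8, 221.6, 31.0, 42.0, 985)]
yellow top [(238.8, 233.3, 41.1, 41.7, 1299)]
  scene [(405.9, 230.7, 31.5, 43.3, 969)]
green top [(325.0, 221.0, 40.1, 40.6, 1238), (172.9, 201.3, 21.2, 32.3, 433)]
  scene [(456.8, 264.8, 31.8, 39.2, 770), (326.1, 200.9, 27.3, 38.6, 793)]
blue top [(407.4, 234.7, 41.0, 41.5, 1292), (313.2, 163.2, 15.1, 23.2, 203), (214.3, 157.2, 31.0, 41.5, 786)]
  scene [(392.6, 286.1, 37.0, 49.1, 1262), (334.4, 263.9, 20.2, 31.2, 253), (301.6, 237.6, 18.2, 24.0, 297), (274.0, 164.2, 22.9, 35.4, 605)]Traceback (most recent call last):
  File "<stdin>", line 4, in <module>
  File "h.py", line 31, in blobs
    (x,y),s,_=cv2.fitEllipse(cv2.convexHull(q));r.append((round(x,1),round(y,1),round(s[0],1),round(s[1],1),int(a)))
              ~~~~~~~~~~~~~~^^^^^^^^^^^^^^^^^^^
cv2.error: OpenCV(4.12.0) /io/opencv/modules/imgproc/src/shapedescr.cpp:361: error: (-201:Incorrect size of input array) There should be at least 5 points to fit the ellipse in function 'fitEllipseNoDirect'
```

```bash
sed -i 's/if a>amin:/if a>amin and len(cv2.convexHull(q))>5:/' h.py
python3 - <<'E'
from h import *
t=cam('top');s=cam('scene')
print('w',[b for b in blobs(t['img'],'white') if 130<b[0]<500 and 130<b[1]<260],[b for b in blobs(s['img'],'white') if 180<b[0]<480 and 140<b[1]<310])
S={'red':((366.8,155.4),(253.8,221.6)),'yellow':((238.8,233.3),(405.9,230.7)),'green':((325,221),(326.1,200.9)),'blue':((407.4,234.7),(274,164.2))}
for k,p in S.items():
    X,e=tri((t,s),p);print(k,X.round(4),round(e,4),plane(t,p[0],.011).round(4))
A=cv2.resize(t['img'][140:220,150:300],(800,427),interpolation=cv2.INTER_CUBIC)
B=cv2.resize(s['img'][210:310,310:480],(800,470),interpolation=cv2.INTER_CUBIC)
cv2.imwrite('pics/a.png',A[:,:,::-1]);cv2.imwrite('pics/b.png',B[:,:,::-1])
E
```

```text
w [(238.3, 198.8, 14.0, 16.5, 161), (462.6, 187.0, 41.7, 42.4, 1338)] [(210.0, 167.8, 22.4, 36.5, 611)]
red [ 0.6374 -0.127   0.0094] 0.0001 [ 0.6372 -0.1269  0.011 ]
yellow [0.4241 0.2488 0.0105] 0.0006 [0.4244 0.2482 0.011 ]
green [ 4.52e-01 -3.00e-04  1.06e-02] 0.0004 [ 0.4522 -0.0007  0.011 ]
blue [ 0.4062 -0.2343  0.0109] 0.0002 [ 0.4061 -0.2341  0.011 ]
```

View pics/a.png

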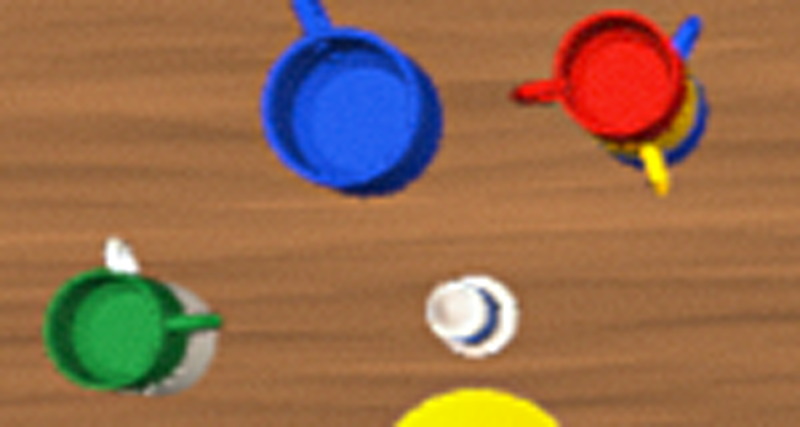

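View pics/b.png

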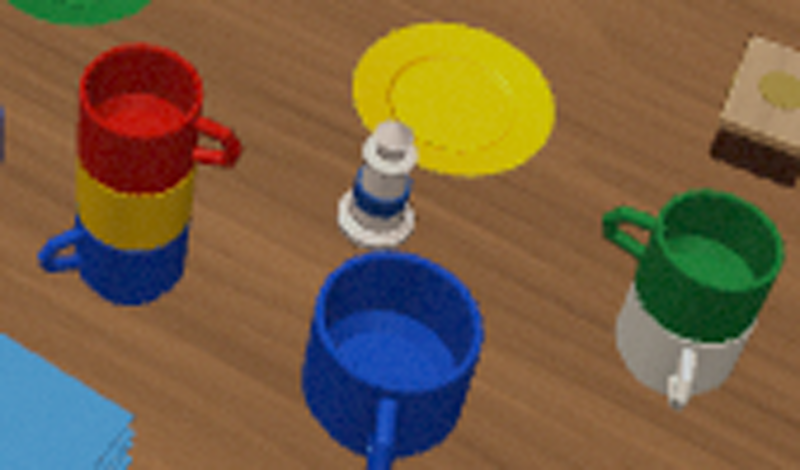

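Top view crop: red rim centre at px (266.2,154.1), handle pointing left (+y); yellow handle −x; blue handle ≈ +x/−y; green rim (171.9,201.5), handle −y; white handle ≈ +x. Scene crop: red rim (340.0,229.3), green rim (463.0,260.6), big mug rim (393,~275); stacks are red/yellow/blue and green/white.

```bash
python3 - <<'E'
from h import *
t=cam('top');s=cam('scene')
P={'sauc_w':((462.6,187),(210,167.8)),'red':((266.2,154.1),(340.,229.3)),'green':((171.9,201.5),(463,260.6)),
'mug':((150+340/5.333,140+110/5.333),(310+398/4.706,210+310/4.7))}
for k,p in P.items():
    X,e=tri((t,s),p);print(k,X.round(4),round(e,4),X[:2].round(3))
    if k in('red','green'):
        for z in (.156,.108): print('  plane',z,plane(t,p[0],z).round(4),plane(s,p[1],z).round(4))
E
```

```text
sauc_w [ 0.5375 -0.3969  0.0096] 0.0004 [ 0.537 -0.397]
red [0.6292 0.1472 0.1494] 0.0017 [0.629 0.147]
  plane 0.156 [0.629  0.1449 0.156 ] [0.6333 0.1513 0.156 ]
  plane 0.108 [0.6363 0.1511 0.108 ] [0.5972 0.1321 0.108 ]
green [0.5151 0.4158 0.1026] 0.0047 [0.515 0.416]
  plane 0.156 [0.5135 0.3937 0.156 ] [0.5582 0.4213 0.156 ]
  plane 0.108 [0.5164 0.4094 0.108 ] [0.5171 0.4202 0.108 ]
mug [0.627  0.3009 0.0805] 0.0007 [0.627 0.301]
```

```bash
cat >> h.py <<'E'
def go(target,yaw=None):
    "shift in present tool axes, and turn about tool z, to a world TCP target with tool x at yaw (deg)"
    o=get_obs();R=Ro.from_quat(o['tool_rot']).as_matrix();y=np.degrees(np.arctan2(R[1,0],R[0,0]))
    d=R.T@(np.array(target)-o['position']);n=int(np.ceil(np.linalg.norm(d)/.06))
    print('t',round(o['time'],2),'pos',np.round(o['position'],4),'yaw',round(y,1),'down',R[:,2].round(4),'F',np.round(o['ft_force'],1),'w',round(o['grip_width'],4),'gf',round(o['grip_force'],1))
    print(' shift',d.round(4),'rows',n,'each',(d/max(n,1)).round(4),'' if yaw is None else ('turn az',round(-((yaw-y+180)%360-180),1)))
E
A='[0.045,-0.0342,-0.0033,0,0,0,1]'
python3 -m pendant '[[[0.045,-0.0342,-0.0033,0,0,0,1],[0.045,-0.0342,-0.0033,0,0,0,1],[0.045,-0.0342,-0.0033,0,0,0,1],[0.045,-0.0342,-0.0033,0,0,0,1],[0.045,-0.0342,-0.0033,0,0,0,1]]]'
python3 -m pendant '[[[0.045,-0.0342,-0.0033,0,0,0,1],[0.045,-0.0342,-0.0033,0,0,0,1],[0.045,-0.0342,-0.0033,0,0,0,1],[0.045,-0.0342,-0.0033,0,0,0,1],[0.045,-0.0342,-0.0033,0,0,0,1]]]'
python3 -m pendant '[[[0.045,-0.0342,-0.0033,0,0,0,1],[0.045,-0.0342,-0.0033,0,0,0,1],[0.045,-0.0342,-0.0033,0,0,0,1],[0.045,-0.0342,-0.0033,0,0,0,1],[0,0,0,0,0,-10,1]]]'
python3 -m pendant '[[[0,0,0,0,0,-10,1],[0,0,0,0,0,-10,1],[0,0,0,0,0,-10,1],[0,0,0,0,0,-10,1],[0,0,0,0,0,-10,1]]]'
python3 -m pendant '[[[0,0,0,0,0,-10,1],[0,0,0,0,0,-4,1],[0,0,0,0,0,0,1],[0,0,0,0,0,0,1],[0,0,0,0,0,0,1]]]'
python3 - <<'E'
from h import *
go([.63,.147,.28],100)
c=cam('wrist');cv2.imwrite('pics/w1.png',c['img'][:,:,::-1])
print(blobs(c['img'],'red',300),proj(c,[.63,.147,.156]))
E
```

```text
time: 1.08
position: [0.4026, -0.3071, 0.2504]
tool_rot: [0.974, 0.226, 0.0, 0.0]
ft_force: [0.9, -0.4, 1.0]
grip_width: 0.0871
grip_force: 0.0
time: 1.7
position: [0.5294, -0.0543, 0.267]
tool_rot: [0.974, 0.226, 0.0, 0.0]
ft_force: [0.9, -0.5, -0.5]
grip_width: 0.0872
grip_force: 0.0
time: 2.33
position: [0.6315, 0.1502, 0.2798]
tool_rot: [0.949, 0.315, 0.001, -0.0]
ft_force: [-1.1, -1.0, -0.3]
grip_width: 0.087
grip_force: 0.0
time: 2.95
position: [0.63, 0.1461, 0.2797]
tool_rot: [0.729, 0.685, -0.0, -0.0]
ft_force: [-0.2, 0.5, -0.1]
grip_width: 0.087
grip_force: 0.0
time: 3.58
position: [0.63, 0.1461, 0.2797]
tool_rot: [0.642, 0.767, -0.0, -0.0]
ft_force: [-1.2, 0.1, 0.2]
grip_width: 0.0869
grip_force: 0.0
t 3.58 pos [0.63   0.1461 0.2797] yaw 100.1 down [-1.e-04  0.e+00 -1.e+00] F [-1.2  0.1  0.2] w 0.0869 gf 0.0
 shift [ 0.0009  0.0001 -0.0003] rows 1 each [ 0.0009  0.0001 -0.0003] ('turn az', np.float64(0.1))
[(299.4, 317.7, 53.5, 69.6, 2136), (325.7, 179.4, 60.6, 89.5, 3346)] [323.00951468 192.88344214]
```

View pics/w1.png

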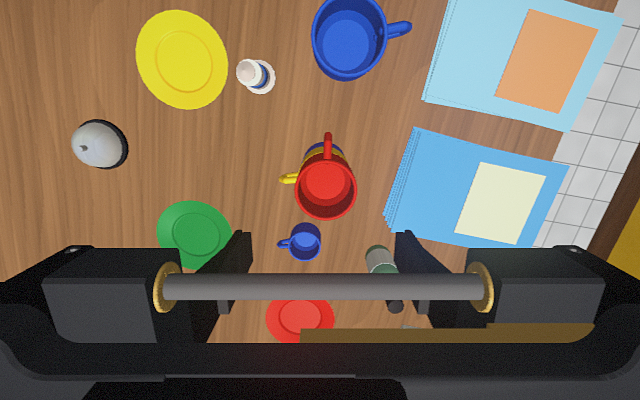

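```bash
python3 - <<'E'
from h import *
t=cam('top');s=cam('scene');c=cam('wrist')
m=cv2.morphologyEx(mask(c['img'],'red'),cv2.MORPH_OPEN,cv2.getStructuringElement(2,(17,17)))
print([(cv2.boundingRect(q)) for q in cv2.findContours(m,0,1)[0]])
X,e=tri((t,s,c),((266.2,154.1),(340.,229.3),(325.7,189)));print(X.round(4),e)
print(plane(c,(325.7,189),.156).round(4)); go([X[0],X[1],.15],100)
E
```

```text
[(266, 300, 69, 43), (295, 152, 62, 69)]
[0.6305 0.1481 0.1498] 0.0024085237707423732
[0.6319 0.1513 0.156 ]
t 3.77 pos [0.6301 0.1461 0.2797] yaw 100.1 down [-0.  0. -1.] F [0.  0.1 0.1] w 0.0871 gf 0.0
 shift [0.0019 0.0008 0.1297] rows 3 each [0.0006 0.0003 0.0432] ('turn az', np.float64(0.1))
```

```bash

python3 -m pendant '[[[0.003,0.001,0.03,0,0,0,1],[0,0,0.031,0,0,0,1],[0,0,0.031,0,0,0,1],[0,0,0.03,0,0,0,1],[0,0,0.03,0,0,0,1]]]' 20
python3 -m pendant '[[[0,0,0,0,0,0,0.5],[0,0,0,0,0,0,0.5],[0,0,0,0,0,0,0.5],[0,0,0,0,0,0,0.5],[0,0,0,0,0,0,0.5]]]' 20
python3 - <<'E'
from h import *
go([.637,-.127,.22])
E
```

```text
time: 4.4
position: [0.6307, 0.1492, 0.1269]
tool_rot: [0.642, 0.767, 0.0, 0.0]
ft_force: [-0.0, -0.4, -0.5]
grip_width: 0.0871
grip_force: 0.0
time: 5.03
position: [0.6318, 0.1493, 0.1294]
tool_rot: [0.642, 0.767, 0.001, 0.001]
ft_force: [0.3, 0.2, 5.2]
grip_width: 0.0639
grip_force: 20.0
t 5.03 pos [0.6318 0.1493 0.1294] yaw 100.1 down [ 3.7e-03  3.0e-04 -1.0e+00] F [0.3 0.2 5.2] w 0.0639 gf 20.0
 shift [-0.273  -0.0431 -0.0906] rows 5 each [-0.0546 -0.0086 -0.0181]
```

```bash

python3 -m pendant '[[[0,0,-0.015,0,0,0,0.5],[0,0,-0.02,0,0,0,0.5],[0,0,-0.03,0,0,0,0.5],[0,0,-0.026,0,0,0,0.5],[0,0,0,0,0,0,0.5]]]' 20
python3 -m pendant '[[[-0.0546,-0.0086,0,0,0,0,0.5],[-0.0546,-0.0086,0,0,0,0,0.5],[-0.0546,-0.0086,0,0,0,0,0.5],[-0.0546,-0.0086,0,0,0,0,0.5],[-0.0546,-0.0086,0,0,0,0,0.5]]]' 20
python3 - <<'E'
from h import *
go([.6373,-.127,.06])
c=cam('wrist');cv2.imwrite('pics/w2.png',c['img'][:,:,::-1])
E
```

```text
time: 5.65
position: [0.6316, 0.1493, 0.2214]
tool_rot: [0.642, 0.767, 0.002, 0.002]
ft_force: [0.6, -0.3, -1.2]
grip_width: 0.0635
grip_force: 20.0
time: 6.28
position: [0.6348, -0.1284, 0.217]
tool_rot: [0.642, 0.767, -0.001, -0.002]
ft_force: [0.8, 0.0, -1.3]
grip_width: 0.0636
grip_force: 20.0
t 6.28 pos [ 0.6348 -0.1284  0.217 ] yaw 100.1 down [-0.0032  0.0014 -1.    ] F [ 0.8  0.  -1.3] w 0.0636 gf 20.0
 shift [0.0006 0.0031 0.157 ] rows 3 each [0.0002 0.001  0.0523]
```

View pics/w2.png

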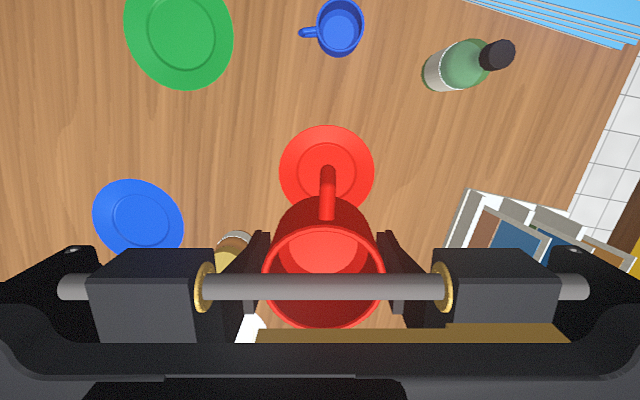

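```bash

python3 -m pendant '[[[0,0.002,0.04,0,0,0,0.5],[0,0,0.05,0,0,0,0.5],[0,0,0.045,0,0,0,0.5],[0,0,0.015,0,0,0,0.5],[0,0,0,0,0,0,0.5]]]' 20
python3 - <<'E'
from h import *
c=cam('wrist')
go([.6373,-.127,.0384])
o=get_obs()
print((plane(c,(323.5,278.5),o['position'][2]+.0266)-o['position']).round(4))
E
```

```text
time: 6.95
position: [0.6372, -0.1263, 0.0675]
tool_rot: [0.642, 0.767, -0.0, -0.001]
ft_force: [1.5, -0.6, -0.2]
grip_width: 0.0641
grip_force: 20.0
t 7.0 pos [ 0.6385 -0.1268  0.0691] yaw 100.1 down [ 5.e-04 -2.e-04 -1.e+00] F [ 0.1 -0.  -0.5] w 0.0633 gf 20.0
 shift [ 0.     -0.0013  0.0307] rows 1 each [ 0.     -0.0013  0.0307] 
[-0.0016  0.004   0.0266]
```

```bash

python3 -m pendant '[[[-0.0015,-0.001,0.012,0,0,0,0.5],[0,0,0.01,0,0,0,0.5],[0,0,0.004,0,0,0,0.5],[0,0,0.001,0,0,0,0.5],[0,0,0,0,0,0,0.5]]]' 20
python3 -m pendant '[[[0,0,0.001,0,0,0,0.5],[0,0,0.001,0,0,0,0.5],[0,0,0.001,0,0,0,0.5],[0,0,0.0,0,0,0,0.5],[0,0,0,0,0,0,0.5]]]' 20

```

```text
time: 7.62
position: [0.6375, -0.1285, 0.0419]
tool_rot: [0.642, 0.767, 0.0, 0.0]
ft_force: [-0.4, -0.2, -1.6]
grip_width: 0.0639
grip_force: 20.0
time: 8.25
position: [0.6374, -0.1284, 0.0387]
tool_rot: [0.642, 0.767, -0.0, -0.0]
ft_force: [0.2, 0.4, -2.2]
grip_width: 0.0634
grip_force: 20.0
```

```bash

python3 -m pendant '[[[0,0,0.001,0,0,0,0.5],[0,0,0.001,0,0,0,0.5],[0,0,0.0,0,0,0,0.5],[0,0,0.0,0,0,0,0.5],[0,0,0,0,0,0,0.5]]]' 20

```

```text
time: 8.88
position: [0.6374, -0.1284, 0.0385]
tool_rot: [0.642, 0.767, 0.0, 0.0]
ft_force: [-3.3, 2.1, 8.7]
grip_width: 0.0638
grip_force: 20.0
```

```bash

python3 -m pendant '[[[0,0,0,0,0,0,1],[0,0,0,0,0,0,1],[0,0,0,0,0,0,1],[0,0,-0.03,0,0,0,1],[0,0,-0.055,0,0,0,1]]]' 20
python3 -m pendant '[[[0,0,-0.06,0,0,0,1],[0,0,-0.055,0,0,0,1],[0.0548,0.0084,0,0,0,0,1],[0.0548,0.0084,0,0,0,0,1],[0.0548,0.0084,0,0,0,0,1]]]'
python3 -m pendant '[[[0.0548,0.0084,0,0,0,0,1],[0.0548,0.0084,0,0,0,0,1],[0,0,0,0,0,10,1],[0,0,0,0,0,10,1],[0,0,0,0,0,10,1]]]'
python3 -m pendant '[[[0,0,0,0,0,10,1],[0,0,0,0,0,10,1],[0,0,0,0,0,10,1],[0,0,0,0,0,10,1],[0,0,0,0,0,10,1]]]'
python3 -m pendant '[[[0,0,0,0,0,10,1],[0,0,0,0,0,0,1],[0,0,0,0,0,0,1],[0,0,0,0,0,0,1],[0,0,0,0,0,0,1]]]'
python3 - <<'E'
from h import *
go([.631,.149,.081],10)
c=cam('wrist');t=cam('top')
a=t['img'][130:180,230:400];a=cv2.resize(a,(800,235),interpolation=cv2.INTER_CUBIC)
b=cv2.resize(c['img'],(560,350),interpolation=cv2.INTER_AREA);b=np.pad(b,((0,0),(0,240),(0,0)))
cv2.imwrite('pics/w3.png',np.vstack((a,b))[:,:,::-1])
for p in([.631,.149,.108],[.637,-.127,.065]):print(proj(t,p),proj(c,p))
E
```

```text
time: 9.5
position: [0.6355, -0.1278, 0.1198]
tool_rot: [0.642, 0.767, -0.001, -0.003]
ft_force: [0.9, -0.2, 0.4]
grip_width: 0.0865
grip_force: 0.0
time: 10.12
position: [0.6331, 0.0392, 0.2368]
tool_rot: [0.642, 0.766, 0.0, 0.0]
ft_force: [0.4, 0.2, -0.3]
grip_width: 0.087
grip_force: 0.0
time: 10.75
position: [0.6303, 0.1492, 0.2363]
tool_rot: [0.82, 0.572, -0.0, -0.0]
ft_force: [0.6, -0.4, 0.2]
grip_width: 0.0869
grip_force: 0.0
time: 11.38
position: [0.6304, 0.1487, 0.2364]
tool_rot: [0.985, 0.172, -0.0, -0.0]
ft_force: [0.5, 0.2, 0.3]
grip_width: 0.0871
grip_force: 0.0
time: 12.0
position: [0.6306, 0.1487, 0.2367]
tool_rot: [0.996, 0.089, 0.0, 0.0]
ft_force: [-0.2, 0.1, 0.2]
grip_width: 0.087
grip_force: 0.0
t 12.0 pos [0.6306 0.1487 0.2367] yaw 10.2 down [ 0. -0. -1.] F [-0.2  0.1  0.2] w 0.087 gf 0.0
 shift [ 0.0004 -0.0002  0.1557] rows 3 each [ 0.0001 -0.0001  0.0519] ('turn az', np.float64(0.2))
[267.02398901 156.01372718] [323.81575205 191.16108443]
[368.2877415  152.67541198] [555.47828374 215.38666325]
```

View pics/w3.png

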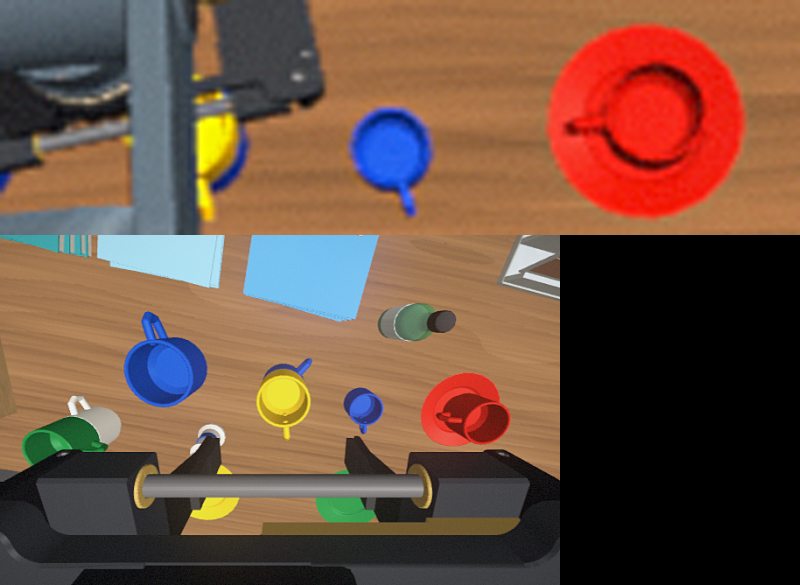

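```bash

python3 -m pendant '[[[0.001,0,0.03,0,0,0,1],[0,0,0.033,0,0,0,1],[0,0,0.033,0,0,0,1],[0,0,0.031,0,0,0,1],[0,0,0.03,0,0,0,1]]]' 20
python3 -m pendant '[[[0,0,0,0,0,0,0.5],[0,0,0,0,0,0,0.5],[0,0,0,0,0,0,0.5],[0,0,0,0,0,0,0.5],[0,0,0,0,0,0,0.5]]]' 20
python3 -m pendant '[[[0,0,-0.015,0,0,0,0.5],[0,0,-0.02,0,0,0,0.5],[0,0,-0.03,0,0,0,0.5],[0,0,-0.026,0,0,0,0.5],[0,0,0,0,0,0,0.5]]]' 20
python3 - <<'E'
from h import *
go([.4242,.2486,.17])
c=cam('wrist');s=cam('scene')
b=np.hstack((s['img'][130:330,180:500],c['img'][200:,160:480]));cv2.imwrite('pics/w4.png',b[:,:,::-1])
E
```

```text
time: 12.72
position: [0.6317, 0.1489, 0.0788]
tool_rot: [0.996, 0.088, 0.0, -0.0]
ft_force: [0.9, 0.2, 0.3]
grip_width: 0.0867
grip_force: 0.0
time: 13.35
position: [0.6328, 0.1489, 0.0814]
tool_rot: [0.996, 0.088, 0.002, 0.0]
ft_force: [0.3, 1.0, 6.2]
grip_width: 0.0637
grip_force: 20.0
time: 13.98
position: [0.6329, 0.1491, 0.1733]
tool_rot: [0.996, 0.088, 0.002, -0.0]
ft_force: [0.1, 0.1, -2.3]
grip_width: 0.0637
grip_force: 20.0
t 13.97 pos [0.6329 0.1491 0.1733] yaw 10.1 down [ 5.e-03  5.e-04 -1.e+00] F [ 0.1  0.1 -2.3] w 0.0637 gf 20.0
 shift [-0.188  -0.1346  0.0023] rows 4 each [-0.047  -0.0336  0.0006]
```

View pics/w4.png

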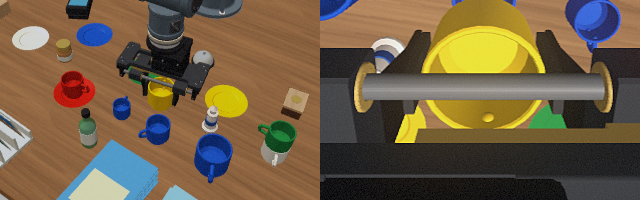

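```bash

python3 -m pendant '[[[-0.047,-0.0336,0,0,0,0,0.5],[-0.047,-0.0336,0,0,0,0,0.5],[-0.047,-0.0336,0,0,0,0,0.5],[-0.047,-0.0336,0,0,0,0,0.5],[0,0,0,0,0,0,0.5]]]' 20
python3 -m pendant '[[[0,0,0.03,0,0,0,0.5],[0,0,0.04,0,0,0,0.5],[0,0,0.03,0,0,0,0.5],[0,0,0,0,0,0,0.5],[0,0,0,0,0,0,0.5]]]' 20
python3 - <<'E'
from h import *
go([.4242,.2486,.0384])
E
```

```text
time: 14.7
position: [0.4161, 0.2485, 0.169]
tool_rot: [0.996, 0.09, -0.005, 0.001]
ft_force: [0.4, 0.3, -1.4]
grip_width: 0.0636
grip_force: 20.0
time: 15.32
position: [0.4238, 0.2481, 0.0709]
tool_rot: [0.996, 0.088, 0.0, -0.0]
ft_force: [1.2, 0.5, -1.2]
grip_width: 0.0639
grip_force: 20.0
t 15.32 pos [0.4238 0.2481 0.0709] yaw 10.1 down [ 6.e-04  2.e-04 -1.e+00] F [ 1.2  0.5 -1.2] w 0.0639 gf 20.0
 shift [ 0.0005 -0.0004  0.0325] rows 1 each [ 0.0005 -0.0004  0.0325]
```

```bash

python3 -m pendant '[[[0.0005,0,0.014,0,0,0,0.5],[0,0,0.011,0,0,0,0.5],[0,0,0.005,0,0,0,0.5],[0,0,0.0015,0,0,0,0.5],[0,0,0.0015,0,0,0,0.5]]]' 20
python3 -m pendant '[[[0,0,0.0005,0,0,0,0.5],[0,0,0,0,0,0,0.5],[0,0,0,0,0,0,0.5],[0,0,0,0,0,0,0.5],[0,0,0,0,0,0,0.5]]]' 20

```

```text
time: 15.95
position: [0.4232, 0.2482, 0.0384]
tool_rot: [0.996, 0.088, -0.0, 0.0]
ft_force: [-2.4, -1.0, 15.0]
grip_width: 0.0639
grip_force: 20.1
time: 16.58
position: [0.4232, 0.2482, 0.0384]
tool_rot: [0.996, 0.088, 0.0, -0.0]
ft_force: [-1.8, -0.6, 6.9]
grip_width: 0.0639
grip_force: 20.0
```

```bash

python3 -m pendant '[[[0,0,0,0,0,0,1],[0,0,0,0,0,0,1],[0,0,0,0,0,0,1],[0,0,-0.03,0,0,0,1],[0,0,-0.055,0,0,0,1]]]' 20
python3 -m pendant '[[[0,0,-0.06,0,0,0,1],[0.0471,0.0335,0,0,0,0,1],[0.0471,0.0335,0,0,0,0,1],[0.0471,0.0335,0,0,0,0,1],[0.0471,0.0335,0,0,0,0,1]]]'
python3 -m pendant '[[[0,0,0,0,0,9,1],[0,0,0,0,0,9,1],[0,0,0,0,0,9,1],[0,0,0,0,0,8,1],[0,0,0,0,0,0,1]]]'
python3 - <<'E'
from h import *
go([.632,.149,.032],-25)
c=cam('wrist');s=cam('scene')
b=np.hstack((s['img'][130:350,180:500],c['img'][:220,160:480]));b=cv2.resize(b,(800,275));cv2.imwrite('pics/w5.png',b[:,:,::-1])
print(proj(c,[.632,.149,.06]))
E
```

```text
time: 17.2
position: [0.4221, 0.2477, 0.1214]
tool_rot: [0.996, 0.088, -0.003, 0.001]
ft_force: [1.2, 1.2, 0.0]
grip_width: 0.0867
grip_force: 0.0
time: 17.82
position: [0.6337, 0.1485, 0.1821]
tool_rot: [0.996, 0.088, -0.0, -0.0]
ft_force: [0.5, -0.1, 1.1]
grip_width: 0.087
grip_force: 0.0
time: 18.45
position: [0.6321, 0.1494, 0.1817]
tool_rot: [0.977, -0.215, -0.0, 0.0]
ft_force: [-0.6, -0.2, -0.0]
grip_width: 0.0871
grip_force: 0.0
t 18.45 pos [0.6321 0.1494 0.1817] yaw -24.8 down [-0.001 -0.    -1.   ] F [-0.6 -0.2 -0. ] w 0.0871 gf 0.0
 shift [0.0002 0.0003 0.1497] rows 3 each [0.0001 0.0001 0.0499] ('turn az', np.float64(0.2))
[324.33141196 192.83380892]
```

View pics/w5.png

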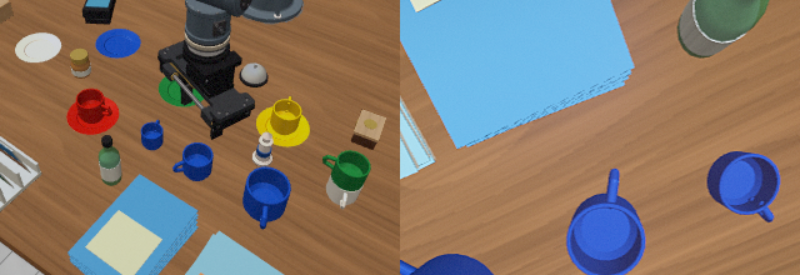

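```bash

python3 -m pendant '[[[0,0,0.03,0,0,0,1],[0,0,0.031,0,0,0,1],[0,0,0.031,0,0,0,1],[0,0,0.03,0,0,0,1],[0,0,0.028,0,0,0,1]]]' 20
python3 -m pendant '[[[0,0,0,0,0,0,0.5],[0,0,0,0,0,0,0.5],[0,0,0,0,0,0,0.5],[0,0,0,0,0,0,0.5],[0,0,0,0,0,0,0.5]]]' 20
python3 -m pendant '[[[0,0,-0.015,0,0,0,0.5],[0,0,-0.03,0,0,0,0.5],[0,0,-0.04,0,0,0,0.5],[0,0,-0.055,0,0,0,0.5],[0,0,0,0,0,0,0.5]]]' 20
python3 - <<'E'
from h import *
go([.4062,-.2343,.16])
E
```

```text
time: 19.18
position: [0.6323, 0.1495, 0.0311]
tool_rot: [0.977, -0.215, -0.0, 0.0]
ft_force: [0.5, -0.2, -0.8]
grip_width: 0.0867
grip_force: 0.0
time: 19.8
position: [0.6334, 0.1495, 0.0337]
tool_rot: [0.977, -0.215, 0.001, -0.0]
ft_force: [-0.4, -0.1, 5.6]
grip_width: 0.0633
grip_force: 20.0
time: 20.42
position: [0.6359, 0.1499, 0.1782]
tool_rot: [0.977, -0.215, 0.006, -0.002]
ft_force: [0.8, -1.8, -1.7]
grip_width: 0.0637
grip_force: 20.0
t 20.43 pos [0.6359 0.1499 0.1782] yaw -24.9 down [ 1.170e-02  9.000e-04 -9.999e-01] F [ 0.8 -1.8 -1.7] w 0.0637 gf 20.0
 shift [-0.047   0.4452  0.0151] rows 8 each [-0.0059  0.0557  0.0019]
```

```bash

python3 -m pendant '[[[-0.0057,0.0556,0,0,0,0,0.5],[-0.0057,0.0556,0,0,0,0,0.5],[-0.0057,0.0556,0,0,0,0,0.5],[-0.0057,0.0556,0,0,0,0,0.5],[-0.0057,0.0556,0,0,0,0,0.5]]]' 20
python3 -m pendant '[[[-0.0057,0.0556,0,0,0,0,0.5],[-0.0057,0.0556,0,0,0,0,0.5],[-0.0057,0.0556,0,0,0,0,0.5],[0,0,0.03,0,0,0,0.5],[0,0,0.03,0,0,0,0.5]]]' 20
python3 -m pendant '[[[0,0,0.03,0,0,0,0.5],[0,0,0.015,0,0,0,0.5],[0,0,0,0,0,0,0.5],[0,0,0,0,0,0,0.5],[0,0,0,0,0,0,0.5]]]' 20
python3 - <<'E'
from h import *
go([.4062,-.2343,.0387])
E
```

```text
time: 21.05
position: [0.4877, -0.0917, 0.1716]
tool_rot: [0.977, -0.215, -0.001, -0.0]
ft_force: [0.4, -0.0, -1.4]
grip_width: 0.0631
grip_force: 20.0
time: 21.68
position: [0.4029, -0.2356, 0.1114]
tool_rot: [0.976, -0.217, -0.0, -0.0]
ft_force: [0.1, -0.4, -1.1]
grip_width: 0.0633
grip_force: 20.0
time: 22.3
position: [0.4042, -0.2351, 0.0679]
tool_rot: [0.977, -0.215, 0.001, 0.0]
ft_force: [0.1, 0.5, -0.6]
grip_width: 0.0635
grip_force: 20.0
t 22.3 pos [ 0.4042 -0.2351  0.0679] yaw -24.9 down [ 0.0011 -0.001  -1.    ] F [ 0.1  0.5 -0.6] w 0.0635 gf 20.0
 shift [ 0.0014 -0.0016  0.0292] rows 1 each [ 0.0014 -0.0016  0.0292]
```

```bash

python3 -m pendant '[[[0.0014,-0.0016,0.014,0,0,0,0.5],[0,0,0.01,0,0,0,0.5],[0,0,0.003,0,0,0,0.5],[0,0,0.0015,0,0,0,0.5],[0,0,0.001,0,0,0,0.5]]]' 20
python3 -m pendant '[[[0,0,0.0005,0,0,0,0.5],[0,0,0,0,0,0,0.5],[0,0,0,0,0,0,0.5],[0,0,0,0,0,0,0.5],[0,0,0,0,0,0,0.5]]]' 20

```

```text
time: 22.92
position: [0.4053, -0.2336, 0.0386]
tool_rot: [0.977, -0.215, -0.0, -0.0]
ft_force: [-2.4, 1.6, 17.1]
grip_width: 0.0633
grip_force: 20.0
time: 23.55
position: [0.4053, -0.2336, 0.0386]
tool_rot: [0.977, -0.215, -0.0, -0.0]
ft_force: [-3.1, 1.1, 12.7]
grip_width: 0.0632
grip_force: 20.0
```

```bash

python3 -m pendant '[[[0,0,0,0,0,0,1],[0,0,0,0,0,0,1],[0,0,0,0,0,0,1],[0,0,-0.03,0,0,0,1],[0,0,-0.055,0,0,0,1]]]' 20
python3 -m pendant '[[[0,0,-0.06,0,0,0,1],[0,0,-0.03,0,0,0,1],[0,0,-0.01,0,0,0,1],[-0.0144,-0.0527,0,0,0,0,1],[-0.0144,-0.0527,0,0,0,0,1]]]'
python3 -m pendant '[[[-0.0144,-0.0527,0,0,0,0,1],[-0.0144,-0.0527,0,0,0,0,1],[-0.0144,-0.0527,0,0,0,0,1],[-0.0144,-0.0527,0,0,0,0,1],[-0.0144,-0.0527,0,0,0,0,1]]]'
python3 -m pendant '[[[-0.0144,-0.0527,0,0,0,0,1],[-0.0144,-0.0527,0,0,0,0,1],[-0.0144,-0.0527,0,0,0,0,1],[-0.0144,-0.0527,0,0,0,0,1],[-0.0144,-0.0527,0,0,0,0,1]]]'
python3 -m pendant '[[[0,0,0,0,0,-10,1],[0,0,0,0,0,-10,1],[0,0,0,0,0,-10,1],[0,0,0,0,0,-10,1],[0,0,0,0,0,-10,1]]]'
python3 -m pendant '[[[0,0,0,0,0,-10,1],[0,0,0,0,0,-10,1],[0,0,0,0,0,-10,1],[0,0,0,0,0,-10,1],[0,0,0,0,0,-10,1]]]'
python3 -m pendant '[[[0,0,0,0,0,-10,1],[0,0,0,0,0,-10,1],[0,0,0,0,0,0,1],[0,0,0,0,0,0,1],[0,0,0,0,0,0,1]]]'
python3 - <<'E'
from h import *
go([.516,.412,.08],95)
c=cam('wrist');s=cam('scene')
b=np.hstack((s['img'][130:390,180:500],c['img'][60:320,160:480]));b=cv2.resize(b,(800,325));cv2.imwrite('pics/w6.png',b[:,:,::-1])
print(proj(c,[.516,.412,.108]))
E
```

```text
time: 24.18
position: [0.4048, -0.2332, 0.1214]
tool_rot: [0.976, -0.216, -0.002, -0.001]
ft_force: [0.6, -0.9, 0.2]
grip_width: 0.0863
grip_force: 0.0
time: 24.8
position: [0.4235, -0.1253, 0.221]
tool_rot: [0.976, -0.217, -0.001, -0.0]
ft_force: [0.7, -0.3, 0.9]
grip_width: 0.0872
grip_force: 0.0
time: 25.42
position: [0.4688, 0.1448, 0.2205]
tool_rot: [0.977, -0.215, -0.002, 0.001]
ft_force: [0.7, -0.1, -0.3]
grip_width: 0.087
grip_force: 0.0
time: 26.05
position: [0.5144, 0.4137, 0.2196]
tool_rot: [0.977, -0.215, -0.001, 0.001]
ft_force: [1.3, -0.3, 0.4]
grip_width: 0.0868
grip_force: 0.0
time: 26.68
position: [0.5142, 0.4118, 0.2195]
tool_rot: [0.975, 0.22, -0.002, 0.001]
ft_force: [-0.7, 0.4, 0.3]
grip_width: 0.0874
grip_force: 0.0
time: 27.3
position: [0.5143, 0.4118, 0.2195]
tool_rot: [0.791, 0.612, -0.002, -0.0]
ft_force: [-0.1, 0.3, 0.2]
grip_width: 0.0871
grip_force: 0.0
time: 27.92
position: [0.515, 0.4123, 0.2217]
tool_rot: [0.675, 0.737, -0.0, -0.0]
ft_force: [-0.3, -0.5, 0.1]
grip_width: 0.0868
grip_force: 0.0
t 27.93 pos [0.515  0.4123 0.2217] yaw 95.0 down [-7.e-04 -4.e-04 -1.e+00] F [-0.3 -0.5  0.1] w 0.0868 gf 0.0
 shift [-0.0003  0.001   0.1417] rows 3 each [-0.0001  0.0003  0.0472] ('turn az', np.float64(0.0))
[324.03114752 197.22448253]
```

View pics/w6.png

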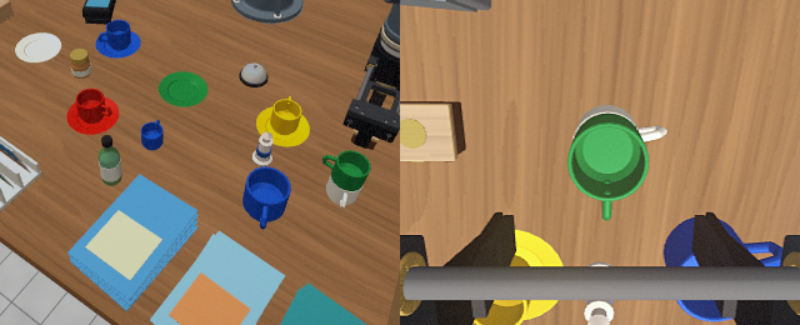

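```bash

python3 -m pendant '[[[0.003,0.0015,0.03,0,0,0,1],[0,0,0.03,0,0,0,1],[0,0,0.03,0,0,0,1],[0,0,0.028,0,0,0,1],[0,0,0.024,0,0,0,1]]]' 20
python3 -m pendant '[[[0,0,0,0,0,0,0.5],[0,0,0,0,0,0,0.5],[0,0,0,0,0,0,0.5],[0,0,0,0,0,0,0.5],[0,0,0,0,0,0,0.5]]]' 20
python3 - <<'E'
from h import *
go([.516,.412,.08],95)
c=cam('wrist');cv2.imwrite('pics/w7.png',c['img'][100:340,160:480,::-1])
E
```

```text
time: 28.65
position: [0.5163, 0.4154, 0.0792]
tool_rot: [0.675, 0.738, -0.0, -0.0]
ft_force: [0.5, 0.8, -0.0]
grip_width: 0.087
grip_force: 0.0
time: 29.28
position: [0.5175, 0.4161, 0.0817]
tool_rot: [0.675, 0.738, 0.002, 0.0]
ft_force: [0.7, -1.2, 4.4]
grip_width: 0.0635
grip_force: 20.0
t 29.27 pos [0.5175 0.4161 0.0817] yaw 95.1 down [ 0.0028  0.0016 -1.    ] F [ 0.7 -1.2  4.4] w 0.0635 gf 20.0
 shift [-0.0039 -0.0018  0.0017] rows 1 each [-0.0039 -0.0018  0.0017] ('turn az', np.float64(0.1))
```

View pics/w7.png

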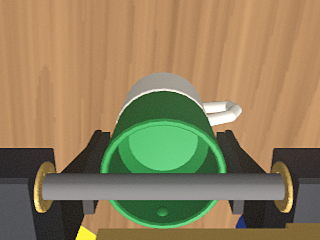

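```bash

python3 -m pendant '[[[0,0,-0.015,0,0,0,0.5],[0,0,-0.025,0,0,0,0.5],[0,0,-0.035,0,0,0,0.5],[0,0,-0.025,0,0,0,0.5],[0,0,0,0,0,0,0.5]]]' 20
python3 - <<'E'
from h import *
go([.452,-.0003,.18],95)
E
```

```text
time: 29.95
position: [0.5173, 0.4162, 0.1828]
tool_rot: [0.675, 0.738, 0.002, 0.001]
ft_force: [0.0, -0.6, -1.7]
grip_width: 0.0642
grip_force: 20.0
t 29.95 pos [0.5173 0.4162 0.1828] yaw 95.1 down [ 0.0039  0.0023 -1.    ] F [ 0.  -0.6 -1.7] w 0.0642 gf 20.0
 shift [-0.409  -0.1022  0.0016] rows 8 each [-0.0511 -0.0128  0.0002] ('turn az', np.float64(0.1))
```

```bash

python3 -m pendant '[[[-0.0511,-0.0127,0,0,0,0,0.5],[-0.0511,-0.0127,0,0,0,0,0.5],[-0.0511,-0.0127,0,0,0,0,0.5],[-0.0511,-0.0127,0,0,0,0,0.5],[-0.0511,-0.0127,0,0,0,0,0.5]]]' 20
python3 -m pendant '[[[-0.0511,-0.0127,0,0,0,0,0.5],[-0.0511,-0.0127,0,0,0,0,0.5],[-0.0511,-0.0127,0,0,0,0,0.5],[0,0,0.03,0,0,0,0.5],[0,0,0.03,0,0,0,0.5]]]' 20
python3 -m pendant '[[[0,0,0.03,0,0,0,0.5],[0,0,0.02,0,0,0,0.5],[0,0,0,0,0,0,0.5],[0,0,0,0,0,0,0.5],[0,0,0,0,0,0,0.5]]]' 20
python3 - <<'E'
from h import *
go([.452,-.0003,.0387],95)
E
```

```text
time: 30.58
position: [0.4743, 0.1537, 0.1791]
tool_rot: [0.675, 0.738, -0.001, -0.001]
ft_force: [0.0, -0.8, -0.7]
grip_width: 0.0636
grip_force: 20.0
time: 31.2
position: [0.4508, -0.0016, 0.1191]
tool_rot: [0.676, 0.737, -0.0, -0.001]
ft_force: [0.2, -0.7, -0.6]
grip_width: 0.0636
grip_force: 20.0
time: 31.82
position: [0.4521, -0.0008, 0.071]
tool_rot: [0.675, 0.738, 0.0, 0.001]
ft_force: [0.2, -0.3, -1.4]
grip_width: 0.0639
grip_force: 20.0
t 31.82 pos [ 0.4521 -0.0008  0.071 ] yaw 95.1 down [ 1.5e-03 -4.0e-04 -1.0e+00] F [ 0.2 -0.3 -1.4] w 0.0639 gf 20.0
 shift [ 0.0005 -0.0001  0.0323] rows 1 each [ 0.0005 -0.0001  0.0323] ('turn az', np.float64(0.1))
```

```bash

python3 -m pendant '[[[0,0,0.014,0,0,0,0.5],[0,0,0.011,0,0,0,0.5],[0,0,0.004,0,0,0,0.5],[0,0,0.0015,0,0,0,0.5],[0,0,0.0015,0,0,0,0.5]]]' 20
python3 -m pendant '[[[0,0,0.001,0,0,0,0.5],[0,0,0,0,0,0,0.5],[0,0,0,0,0,0,0.5],[0,0,0,0,0,0,0.5],[0,0,0,0,0,0,0.5]]]' 20

```

```text
time: 32.45
position: [0.4515, -0.0007, 0.0386]
tool_rot: [0.675, 0.738, -0.0, -0.0]
ft_force: [-3.0, -0.8, 16.4]
grip_width: 0.064
grip_force: 20.0
time: 33.08
position: [0.4515, -0.0007, 0.0386]
tool_rot: [0.675, 0.738, 0.0, 0.0]
ft_force: [-2.0, -0.5, 12.9]
grip_width: 0.0639
grip_force: 20.0
```

```bash

python3 -m pendant '[[[0,0,0,0,0,0,1],[0,0,0,0,0,0,1],[0,0,0,0,0,0,1],[0,0,-0.03,0,0,0,1],[0,0,-0.055,0,0,0,1]]]' 20
python3 -m pendant '[[[0,0,-0.06,0,0,0,1],[0.0511,0.0127,0,0,0,0,1],[0.0511,0.0127,0,0,0,0,1],[0.0511,0.0127,0,0,0,0,1],[0.0511,0.0127,0,0,0,0,1]]]'
python3 -m pendant '[[[0.0511,0.0127,0,0,0,0,1],[0.0511,0.0127,0,0,0,0,1],[0.0511,0.0127,0,0,0,0,1],[0.0511,0.0127,0,0,0,0,1],[0,0,0,0,0,10,1]]]'
python3 -m pendant '[[[0,0,0,0,0,10,1],[0,0,0,0,0,10,1],[0,0,0,0,0,10,1],[0,0,0,0,0,10,1],[0,0,0,0,0,10,1]]]'
python3 -m pendant '[[[0,0,0,0,0,10,1],[0,0,0,0,0,1,1],[0,0,0,0,0,0,1],[0,0,0,0,0,0,1],[0,0,0,0,0,0,1]]]'
python3 - <<'E'
from h import *
go([.517,.416,.0315],24)
c=cam('wrist');cv2.imwrite('pics/w8.png',c['img'][:,:,::-1])
print(proj(c,[.517,.416,.06]))
E
```

```text
time: 33.7
position: [0.4504, -0.0005, 0.1216]
tool_rot: [0.675, 0.738, -0.001, -0.002]
ft_force: [0.8, -0.6, 0.4]
grip_width: 0.0867
grip_force: 0.0
time: 34.33
position: [0.484, 0.209, 0.1821]
tool_rot: [0.675, 0.738, -0.0, 0.0]
ft_force: [0.3, 0.0, 0.0]
grip_width: 0.0872
grip_force: 0.0
time: 34.95
position: [0.5162, 0.4194, 0.1815]
tool_rot: [0.737, 0.676, 0.001, -0.0]
ft_force: [-0.1, -0.6, 0.3]
grip_width: 0.0868
grip_force: 0.0
time: 35.58
position: [0.516, 0.4153, 0.1815]
tool_rot: [0.954, 0.299, -0.001, 0.0]
ft_force: [-0.2, 0.6, 0.8]
grip_width: 0.0871
grip_force: 0.0
time: 36.2
position: [0.5163, 0.4155, 0.1822]
tool_rot: [0.978, 0.209, -0.0, -0.0]
ft_force: [-0.1, -0.5, 0.5]
grip_width: 0.0871
grip_force: 0.0
t 36.2 pos [0.5163 0.4155 0.1822] yaw 24.2 down [-1.e-04 -0.e+00 -1.e+00] F [-0.1 -0.5  0.5] w 0.0871 gf 0.0
 shift [ 0.0008 -0.0002  0.1507] rows 3 each [ 0.0003 -0.0001  0.0502] ('turn az', np.float64(0.2))
[323.81522122 192.91251886]
```

View pics/w8.png

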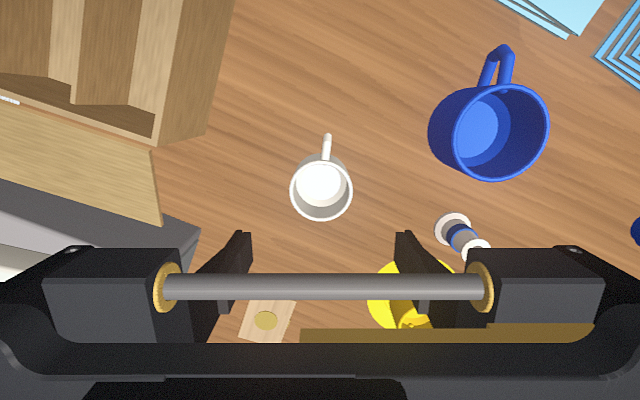

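```bash
python3 - <<'E'
from h import *
c=cam('wrist');t=cam('top');o=get_obs();R=Ro.from_quat(o['tool_rot']).as_matrix()
for z in(0,.03,.06,.1,.14):
    print(z,[((R.T@(plane(k,p,z)-o['position']))[:2]).round(3) for k,p in((c,(200,228)),(c,(165,220)),(t,(145,246)),(t,(128,240)))])
E
```

```text
0 [array([-0.062, -0.153]), array([-0.052, -0.194]), array([-0.065, -0.15 ]), array([-0.028, -0.187])]
0.03 [array([-0.049, -0.139]), array([-0.039, -0.177]), array([-0.069, -0.139]), array([-0.032, -0.176])]
0.06 [array([-0.036, -0.125]), array([-0.027, -0.159]), array([-0.073, -0.128]), array([-0.037, -0.164])]
0.1 [array([-0.019, -0.107]), array([-0.011, -0.136]), array([-0.078, -0.113]), array([-0.043, -0.149])]
0.14 [array([-0.001, -0.089]), array([ 0.005, -0.113]), array([-0.083, -0.099]), array([-0.049, -0.133])]
```

```bash

python3 -m pendant '[[[0.0025,-0.001,0.03,0,0,0,1],[0,0,0.031,0,0,0,1],[0,0,0.031,0,0,0,1],[0,0,0.03,0,0,0,1],[0,0,0.0285,0,0,0,1]]]' 20
python3 -m pendant '[[[0,0,0,0,0,0,0.5],[0,0,0,0,0,0,0.5],[0,0,0,0,0,0,0.5],[0,0,0,0,0,0,0.5],[0,0,0,0,0,0,0.5]]]' 20
python3 -m pendant '[[[0,0,-0.015,0,0,0,0.5],[0,0,-0.03,0,0,0,0.5],[0,0,-0.04,0,0,0,0.5],[0,0,-0.06,0,0,0,0.5],[0,0,-0.015,0,0,0,0.5]]]' 20
python3 -m pendant '[[[0,0,0,0,0,0,0.5],[0,0,0,0,0,0,0.5],[0,0,0,0,0,0,0.5],[0,0,0,0,0,0,0.5],[0,0,0,0,0,0,0.5]]]' 20
python3 - <<'E'
from h import *
go([.5375,-.3969,.19],24)
c=cam('wrist')
q=max(cv2.findContours(cv2.inRange(c['img'][:340],(170,170,170),(255,255,255)),0,1)[0],key=cv2.contourArea);print(cv2.boundingRect(q))
E
```

```text
time: 36.98
position: [0.5183, 0.4175, 0.0308]
tool_rot: [0.978, 0.209, 0.0, -0.0]
ft_force: [0.1, 0.2, -0.2]
grip_width: 0.0868
grip_force: 0.0
time: 37.6
position: [0.5193, 0.4181, 0.0334]
tool_rot: [0.978, 0.209, 0.002, -0.001]
ft_force: [1.0, 0.6, 5.7]
grip_width: 0.0635
grip_force: 20.0
time: 38.22
position: [0.5203, 0.4186, 0.197]
tool_rot: [0.978, 0.209, 0.004, -0.001]
ft_force: [1.0, 0.0, -1.4]
grip_width: 0.0636
grip_force: 20.0
time: 38.85
position: [0.5181, 0.4173, 0.191]
tool_rot: [0.978, 0.209, -0.001, 0.0]
ft_force: [0.6, 1.1, -1.3]
grip_width: 0.0633
grip_force: 20.0
t 38.85 pos [0.5181 0.4173 0.191 ] yaw 24.1 down [-1.1e-03 -6.0e-04 -1.0e+00] F [ 0.6  1.1 -1.3] w 0.0633 gf 20.0
 shift [-0.3149  0.7511  0.0015] rows 14 each [-0.0225  0.0536  0.0001] ('turn az', np.float64(0.1))
(262, 209, 123, 64)
```

```bash

python3 -m pendant '[[[-0.0225,0.0536,0,0,0,0,0.5],[-0.0225,0.0536,0,0,0,0,0.5],[-0.0225,0.0536,0,0,0,0,0.5],[-0.0225,0.0536,0,0,0,0,0.5],[-0.0225,0.0536,0,0,0,0,0.5]]]' 20
python3 -m pendant '[[[-0.0225,0.0536,0,0,0,0,0.5],[-0.0225,0.0536,0,0,0,0,0.5],[-0.0225,0.0536,0,0,0,0,0.5],[-0.0225,0.0536,0,0,0,0,0.5],[-0.0225,0.0536,0,0,0,0,0.5]]]' 20
python3 -m pendant '[[[-0.0225,0.0536,0,0,0,0,0.5],[-0.0225,0.0536,0,0,0,0,0.5],[-0.0225,0.0536,0,0,0,0,0.5],[-0.0225,0.0536,0,0,0,0,0.5],[0,0,0,0,0,0,0.5]]]' 20
python3 -m pendant '[[[0,0,0.03,0,0,0,0.5],[0,0,0.04,0,0,0,0.5],[0,0,0.04,0,0,0,0.5],[0,0,0.01,0,0,0,0.5],[0,0,0,0,0,0,0.5]]]' 20
python3 - <<'E'
from h import *
go([.5375,-.3969,.0384],24)
E
```

```text
time: 39.52
position: [0.5253, 0.1251, 0.1921]
tool_rot: [0.978, 0.209, 0.001, 0.0]
ft_force: [0.5, -0.2, -1.3]
grip_width: 0.0634
grip_force: 20.0
time: 40.15
position: [0.532, -0.1658, 0.1921]
tool_rot: [0.978, 0.209, 0.0, 0.0]
ft_force: [0.7, -0.1, -1.5]
grip_width: 0.0637
grip_force: 20.0
time: 40.78
position: [0.5372, -0.4018, 0.1918]
tool_rot: [0.978, 0.206, 0.001, 0.002]
ft_force: [0.5, -0.2, -1.6]
grip_width: 0.0634
grip_force: 20.0
time: 41.4
position: [0.5375, -0.3955, 0.0717]
tool_rot: [0.978, 0.209, -0.0, -0.0]
ft_force: [0.1, -0.0, -1.0]
grip_width: 0.0634
grip_force: 20.0
t 41.4 pos [ 0.5375 -0.3955  0.0717] yaw 24.2 down [-5.e-04  7.e-04 -1.e+00] F [ 0.1 -0.  -1. ] w 0.0634 gf 20.0
 shift [-0.0006  0.0013  0.0333] rows 1 each [-0.0006  0.0013  0.0333] ('turn az', np.float64(0.2))
```

```bash

python3 -m pendant '[[[-0.0005,0.001,0.014,0,0,0,0.5],[0,0,0.012,0,0,0,0.5],[0,0,0.004,0,0,0,0.5],[0,0,0.0015,0,0,0,0.5],[0,0,0.0015,0,0,0,0.5]]]' 20
python3 -m pendant '[[[0,0,0.001,0,0,0,0.5],[0,0,0,0,0,0,0.5],[0,0,0,0,0,0,0.5],[0,0,0,0,0,0,0.5],[0,0,0,0,0,0,0.5]]]' 20

```

```text
time: 42.02
position: [0.5375, -0.3975, 0.039]
tool_rot: [0.978, 0.209, 0.0, 0.0]
ft_force: [0.1, -0.2, -2.1]
grip_width: 0.0634
grip_force: 20.0
time: 42.65
position: [0.5374, -0.3975, 0.0384]
tool_rot: [0.978, 0.209, 0.0, 0.0]
ft_force: [-1.9, 0.4, 5.0]
grip_width: 0.0639
grip_force: 20.1
```

```bash

python3 -m pendant '[[[0,0,0,0,0,0,1],[0,0,0,0,0,0,1],[0,0,0,0,0,0,1],[0,0,-0.03,0,0,0,1],[0,0,-0.055,0,0,0,1]]]' 20
python3 -m pendant '[[[0,0,-0.06,0,0,0,1],[0,0,-0.05,0,0,0,1],[-0.051,0.007,0,0,0,0,1],[-0.051,0.007,0,0,0,0,1],[-0.051,0.007,0,0,0,0,1]]]'
python3 -m pendant '[[[-0.051,0.007,0,0,0,0,1],[-0.051,0.007,0,0,0,0,1],[-0.051,0.007,0,0,0,0,1],[0,0,0,0,0,0,1],[0,0,0,0,0,0,1]]]'
python3 - <<'E'
from h import *
t=cam('top');s=cam('scene')
A=[]
for k,p in {'yellow':(239,232),'green':(325,220),'blue':(408,234),'white':(463,186),'red':(367,155)}.items():
    x,y=p;A.append(cv2.resize(t['img'][y-26:y+26,x-26:x+26],(260,260),interpolation=cv2.INTER_CUBIC))
    m=mask(t['img'],k);b=[b for b in blobs(t['img'],k) if np.hypot(b[0]-x,b[1]-y)<8];print(k,b,plane(t,b[0][:2],.011)[:2].round(4))
A.append(cv2.resize(s['img'][140:300,190:450],(260,160)));A[-1]=np.pad(A[-1],((0,100),(0,0),(0,0)))
cv2.imwrite('pics/f.png',np.vstack((np.hstack(A[:3]),np.hstack(A[3:])))[:,:,::-1])
for k,p in {'yellow':(.4242,.2486),'green':(.452,-.0003),'blue':(.4062,-.2343),'white':(.5375,-.3969),'red':(.6373,-.127)}.items():print(k,proj(t,[*p,.065]).round(1))
E
```

```text
time: 43.28
position: [0.5358, -0.3959, 0.1206]
tool_rot: [0.978, 0.209, -0.002, -0.003]
ft_force: [0.8, 0.2, 0.2]
grip_width: 0.0867
grip_force: 0.0
time: 43.9
position: [0.4051, -0.4794, 0.2328]
tool_rot: [0.978, 0.209, 0.0, 0.0]
ft_force: [0.7, -0.6, -1.2]
grip_width: 0.0872
grip_force: 0.0
time: 44.52
position: [0.2752, -0.5603, 0.2324]
tool_rot: [0.978, 0.209, 0.0, -0.0]
ft_force: [-0.0, -0.0, 0.0]
grip_width: 0.0871
grip_force: 0.0
yellow [(238.8, 233.3, 41.1, 41.6, 1293)] [0.4244 0.2482]
green [(325.0, 221.0, 40.3, 40.6, 1241)] [ 0.4522 -0.0007]
blue [(407.4, 234.7, 41.0, 41.5, 1292)] [ 0.4061 -0.2341]
white [(462.6, 187.0, 41.7, 42.4, 1338)] [ 0.5372 -0.3962]
red [(366.7, 155.3, 41.2, 41.6, 1296)] [ 0.6375 -0.1266]
yellow [235.  233.7]
green [324.6 220.9]
blue [410.6 235. ]
white [468.1 185.3]
red [368.3 152.6]
```

View pics/f.png

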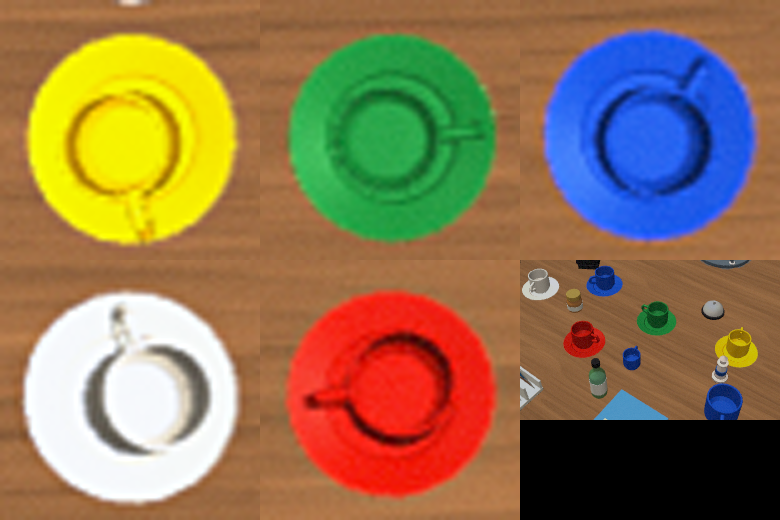

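```bash
cat > snap.py <<'E'
import sys,pickle
from h import *
c=cam('wrist');o=get_obs();pickle.dump(c,open(f'{sys.argv[1]}.pkl','wb'));print(sys.argv[1],o['position'].round(4) if hasattr(o['position'],'round') else o['position'])
E
python3 -m pendant '[[[0.042,-0.0407,0,0,0,0,1],[0.042,-0.0407,0,0,0,0,1],[0.042,-0.0407,0,0,0,0,1],[0.042,-0.0407,0,0,0,0,1],[0.042,-0.0407,0,0,0,0,1]]]' >/dev/null
python3 -m pendant '[[[0.042,-0.0407,0,0,0,0,1],[0,0,0,0,0,0,1],[0,0,0,0,0,0,1],[0,0,0,0,0,0,1],[0,0,0,0,0,0,1]]]' >/dev/null
python3 snap.py blue
python3 -m pendant '[[[0.0343,-0.0488,0,0,0,0,1],[0.0343,-0.0488,0,0,0,0,1],[0.0343,-0.0488,0,0,0,0,1],[0.0343,-0.0488,0,0,0,0,1],[0,0,0,0,0,0,1]]]' >/dev/null
python3 -m pendant '[[[0,0,0,0,0,0,1],[0,0,0,0,0,0,1],[0,0,0,0,0,0,1],[0,0,0,0,0,0,1],[0,0,0,0,0,0,1]]]' >/dev/null
python3 snap.py green
python3 -m pendant '[[[0.0152,-0.0477,0,0,0,0,1],[0.0152,-0.0477,0,0,0,0,1],[0.0152,-0.0477,0,0,0,0,1],[0.0152,-0.0477,0,0,0,0,1],[0.0152,-0.0477,0,0,0,0,1]]]' >/dev/null
python3 -m pendant '[[[0,0,0,0,0,0,1],[0,0,0,0,0,0,1],[0,0,0,0,0,0,1],[0,0,0,0,0,0,1],[0,0,0,0,0,0,1]]]' >/dev/null
python3 snap.py yellow
python3 -m pendant '[[[0.0046,0.0478,0,0,0,0,1],[0.0046,0.0478,0,0,0,0,1],[0.0046,0.0478,0,0,0,0,1],[0.0046,0.0478,0,0,0,0,1],[0.0046,0.0478,0,0,0,0,1]]]' >/dev/null
python3 -m pendant '[[[0.0046,0.0478,0,0,0,0,1],[0.0046,0.0478,0,0,0,0,1],[0.0046,0.0478,0,0,0,0,1],[0.0046,0.0478,0,0,0,0,1],[0,0,0,0,0,0,1]]]' >/dev/null
python3 -m pendant '[[[0,0,0,0,0,0,1],[0,0,0,0,0,0,1],[0,0,0,0,0,0,1],[0,0,0,0,0,0,1],[0,0,0,0,0,0,1]]]' >/dev/null
python3 snap.py red
python3 -m pendant '[[[-0.0402,0.0412,0,0,0,0,1],[-0.0402,0.0412,0,0,0,0,1],[-0.0402,0.0412,0,0,0,0,1],[-0.0402,0.0412,0,0,0,0,1],[-0.0402,0.0412,0,0,0,0,1]]]' >/dev/null
python3 -m pendant '[[[0,0,0,0,0,0,1],[0,0,0,0,0,0,1],[0,0,0,0,0,0,1],[0,0,0,0,0,0,1],[0,0,0,0,0,0,1]]]' >/dev/null
python3 snap.py white
python3 - <<'E'
import pickle
from h import *
A=[]
for k in('blue','green','yellow','red','white'):
    c=pickle.load(open(k+'.pkl','rb'));i=c['img']
    b=max(blobs(i[:260],k,500),key=lambda b:b[4]);x,y=240,130
    A.append(cv2.resize(i[110:270,230:420],(266,224),interpolation=cv2.INTER_CUBIC))
    # CLAHE on value to show edges
    l=cv2.cvtColor(A[-1],cv2.COLOR_RGB2LAB);l[:,:,0]=cv2.createCLAHE(6,(4,4)).apply(l[:,:,0]);A[-1]=cv2.cvtColor(l,cv2.COLOR_LAB2RGB)
    p=plane(c,b[:2],.011);print(k,b,p.round(4),'rim if centred',((proj(c,[p[0],p[1],.065])-[230,110])*1.4).round(1))
A.append(A[0]*0)
cv2.imwrite('pics/g.png',np.vstack((np.hstack(A[:3]),np.hstack(A[3:])))[:,:,::-1])
E
```

```text
blue [ 0.4051 -0.2358  0.2327]
green [ 0.4509 -0.0009  0.2328]
yellow [0.423  0.2476 0.2328]
red [ 0.6363 -0.1273  0.2329]
white [ 0.5375 -0.397   0.2329]
blue (322.4, 167.4, 90.1, 91.2, 6342) [ 0.4094 -0.2323  0.011 ] rim if centred [129.3  94.2]
green (323.6, 168.1, 89.4, 91.2, 6259) [0.4548 0.0008 0.011 ] rim if centred [131.2  95.4]
yellow (323.0, 169.6, 91.3, 95.7, 6540) [0.4249 0.2492 0.011 ] rim if centred [130.2  97.8]
red (323.1, 168.0, 90.4, 91.9, 6412) [ 0.6401 -0.1246  0.011 ] rim if centred [130.4  95.2]
white (322.7, 168.6, 90.6, 92.9, 6500) [ 0.5405 -0.3941  0.011 ] rim if centred [129.7  96.1]
```

View pics/g.png

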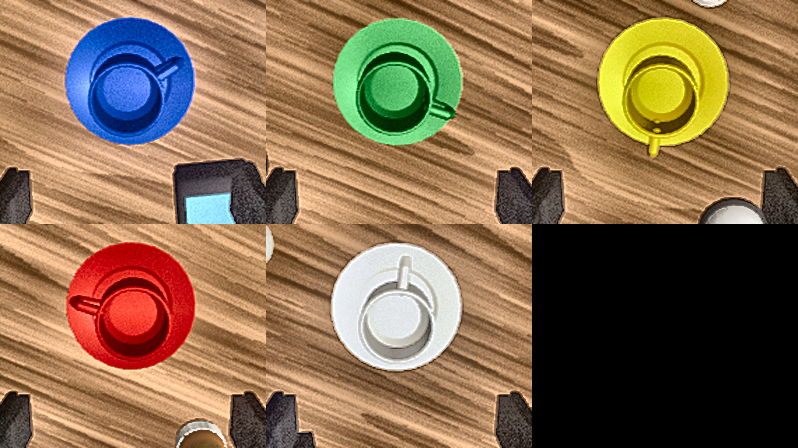

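The wrist close-ups (montage, 5 crops) show every cup upright on its own saucer. Rim centres are within about 3 mm of the position for a centred cup: blue (126,97) vs (129,94), green (129,92) vs (131,95), yellow (128,97) vs (130,97), red (133,96) vs (130,95) and white (131,97) vs (130,96). The flat middle leaves 7 mm of slack.

```bash
python3 -c "
from rig import hand_in;print(hand_in())"
```

```text
the job is handed in; nothing more can be done
None
```

The job is handed in: all five cups stand upright on the saucers of their own colours, each within about 3 mm of centre by the wrist camera, nothing was dropped or knocked over, and it took about 50 s of the 131 s.

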